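# Drop the heating mantle: free the ratchet pawl and push the arm down

## Task

The distillation is finished: lower the heating mantle away from the flask. Press the tail pad of the weighted ratchet pawl down until the pawl flops over clear of the toothed wheel and stays there, then push the arm down by its cross-bar past all the teeth until it lies level on its stop. Only push: do not lift the arm, do not touch the flask or mantle, leave the loose things standing where they are, and finish clear of everything.

Things in the scene. Friction and masses are not known exactly. Their poses are not given: they have to be found in the camera images.
- lift: Fixed frame of the lift: grey base plate 720 x 120 x 12 mm. Origin on the bench below the arm's hinge, mid-width. x runs along the plate towards pawl, mantle and flask; the arm points to -x and swings in the plane y = 0. z up. Aluminium cheeks at y +-26 mm (x -22 to +103) reach z 82; stop post at x -120, z 68. Mantle begins at x +304 mm; rod 430 mm tall at x +485.
- wheel_hinge (a point): Hinge axis of the arm and of its toothed wheel (66 mm radius over the teeth, so its top is 141 mm above the bench), 75 mm above the bench.
- bar (a point): Centre of the cross-bar at the arm's free end: black rubber-covered round bar, 24 mm diameter, 80 mm long, parallel to frame y, 170 mm from the arm's hinge. Push its top down; it moves on a circle about the hinge, so coming down it also moves away from the hinge (frame -x).
- lever (a joint): Angle of the arm above level, rad. 0 = level on its stop (bar top 87 mm above the bench); starts at 0.5 to 0.85. Stiff hinge, stays where left; 3 to 8 N on the bar moves it down when the pawl is free. With the pawl engaged the next tooth stops it (teeth every 0.24 rad). The mantle sinks 5.5 mm for each 0.1 rad.
- pawl_pivot (a point): Pivot axis of the pawl, parallel to frame y, 65 mm above the bench, 81 mm from the arm's hinge along frame x. The pawl's weight, a steel ball of 34 mm diameter 90 mm from this pivot, is about 150 mm above the bench and tips about 57 mm towards the pad as the pawl goes over, ending some 80 mm short of the pad along frame x.
- pad (a point): Centre of the top of the pawl's tail pad, a bare steel plate 34 x 34 x 6 mm, 110 mm from the pawl pivot towards the mantle. The line from pivot to pad is 20 degrees above level at pawl angle 0. About 100 mm above the bench when engaged, 36 mm when fully over; the space below it is free. 100 mm free beyond it, up to the mantle.
- pawl (a joint): Angle of the pawl, rad. 0 to 0.2 = engaged (hook among the teeth or on one); grows as the pad is pressed down; 0.65 = end stop, hook clear. It balances near 0.35: below that it falls back onto the wheel, above it falls over to 0.65 and stays. Takes about 1 N on the pad (under 10 N if the hook is wedged).
- flask: Glass flask, 90 mm ball with centre 205 mm above the bench, 370 mm from the hinge along frame x, neck and bent glass head up to 420 mm. Fixed by a clamp. This entry's origin is the frame's origin. Must not be touched.
- mantle: White heating mantle under the flask on its platform, 132 mm in diameter; origin at the underside of its platform, mantle top 98 mm above the origin. Rises and sinks with the arm. Must not be touched.
- beaker_mid (a point): Loose glass beaker, 64 mm across the rim, 75 mm tall; centre. Leave alone.
- jar_mid (a point): Loose amber jar with black cap, 54 mm across, 65 mm tall; centre. Leave alone.
- corkring_mid (a point): Loose cork ring, 80 mm outside, 25 mm tall; centre. Leave alone.

How it is judged (in metres and radians):
On the way, in this order (a step that is already met when the one before it is completed fails the run):
1. the pawl is pressed over, clear of the teeth, while the arm is still up (value of joint pawl above 0.5 rad and value of joint lever above 0.3 rad), for 0.2 s.
2. the arm is pushed down level on its stop with the pawl still free (value of joint lever below 0.06 rad and value of joint pawl above 0.5 rad), for 0.3 s.
At the end, for the whole second after the job is handed in: The arm is at rest within 0.06 rad of level (on its stop), the pawl is thrown over beyond 0.5 rad, clear of the teeth, and the beaker, jar and cork ring are within 20 mm of where they stood (all of step 2 and velocity of joint lever below 0.05 rad/s and distance of each of beaker_mid, jar_mid, corkring_mid from where it was at the start of the episode below 0.02 m); the robot touches nothing.
It fails at once if the arm is lifted, or dragged past its teeth, before the pawl is free (bar more than 55 mm from its start) (distance of bar from where it was at the start of the episode above 0.055 m and value of joint pawl below 0.35 rad).
It fails at once if the arm is raised above 0.93 rad (value of joint lever above 0.93 rad).
It fails at once if the robot presses on the flask or the mantle with more than 3 N (contact force between any of the fingers, the arm and flask above 3 N or contact force between any of the fingers, the arm and mantle above 3 N).
It fails at once if a loose bystander is shoved, lifted or knocked over (moved more than 30 mm) (distance of any of beaker_mid, jar_mid, corkring_mid from where it was at the start of the episode above 0.03 m).
It also fails if it takes over 54 s, if anything falls off the work surface, if the arm or the gripper's body presses on something with over 40 N, if the wrist force passes 120 N, or if a joint passes its speed limit or range.

## Robot

A 6-joint arm with a two-finger parallel gripper is mounted at the origin on the work surface. World frame = base frame: x ahead of the robot, y to its left, z up, the work surface at z = 0. Lengths are in m, angles in degrees, forces in N, time in s.
With the tool pointing down it reaches from about 0.275 to 0.85 m from the base axis. Payload 19 kg.
Tool frame: the origin (TCP) lies on the centre line of the jaws, within the pads' length; the fingertips stand manip.tip_extent ahead of it and the grasp point (between the pads) lies 8 mm behind it (manip.tip_extent is the distance from the TCP to the fingertips, in m); z points along the fingers, y is the direction in which the jaws open and shut (so a half turn about z gives the same grasp; the last joint's range is limited). The gripper opens to 85 mm and grips with 20 to 120 N. Pads are 22 mm wide; open, the fingers measure 114 mm over their backs; the gripper's body (76 mm by 85 mm) begins 54 mm behind the grasp point. The pads swing forward as they close: fully open they stand 13 mm farther back than shut.
Start: joints at [59.759, 8.623, 82.357, -0, 89.026, -7.678], TCP at [0.221, 0.531, 0.217] pointing down, gripper open.
Joint ranges: [-160.23, 160.23], [-39.13, 120.54], [6.94, 153.29], [-79.49, 259.48], [9.18, 160.14], [-161.06, 161.06]. Speed limits (degrees/s): [108.29, 108.29, 127.2, 172.46, 172.46, 172.46].

## Interface

Orientations are given as a 3x3 rotation matrix whose columns are the frame's x, y, z axes.
In Python, from station import manip, vision gives the robot as it stands.
- The arm moves only by the tool servo_tool, never from a script. Its argument "commands" is a list that holds one entry, the list of rows, each a list of 5 numbers: the shift along the tool's x, y, z as a fraction of full scale, then the turn about the tool's z as a fraction of full scale, then the gripper's target within -1 to 1 (shut at 1, half-way at 0, fully open at -1). A call has 1 to 5 rows; each row is the pose to reach, as a shift and turn from the pose commanded when the call began, along the tool's axes at that moment; what a row does not reach only later rows make up. Full scale, the value 1, is 0.2 m for a shift and pi/2 rad for a turn. A row lasts 1/12 s, in which the tool goes at most 41.7 mm and 7.16 degrees, less where a joint would pass 70% of its speed; a pose out of reach is approached as far as the arm can. A call with a number of a shift or a turn outside -1 to 1 is refused whole. A call with a gripper value outside its range is refused whole. The fingers move at their own pace and stop on an object; "grip_force" is the grip in N (left out, the last holds). Time passes only in rows, so rows that repeat a pose let the fingers close. It gives the time, the measured TCP pose, the force and the opening at its end, in the units of the state.
- manip.read_state(): the state, without advancing time (a new reading comes with each control period).
- vision.get_image(name): name is "scene" or "top" or "wrist"; returns a dict with "img" (480x640x3 uint8, red, green, blue), "range_z" (480x640 float32, m along the optical axis (not along the pixel's ray), 0 where there is no reading), "camera_matrix" (3x3 intrinsics, pixels), "world_from_camera" (4x4, takes a point from camera to world coordinates); the wrist camera has in their place "mount" (4x4, takes a point from camera to tool coordinates, whose origin is the TCP and whose axes are the flange's). Camera axes: x right, y down, z forward; pixel columns grow to the right and rows downward; lengths in m; the calibration is good to about 2 mm. A picture is of the moment at which its call begins: read the wrist's pose just before it.
- manip.hand_in(): hands the job in, once; it reports no verdict.
The state is a dict: "time_s": time; "joint_positions": joint angles; "joint_vel": joint speeds; "tau": joint torques, N m; "tcp_pos": TCP position; "eef_rot": TCP orientation; "ft_force": force on the tool from outside, world axes, zero at the start; "torque": the same for the moment, N m; "finger_gap": opening from 0.0 (shut) to 1.0 (fully open).
Only numpy, scipy, OpenCV 4.12 (cv2) and the standard library are available. Lean on these libraries where they do the work, as an engineer would, in place of code of your own. Each camera call takes 0.05 s, during which the arm holds its last target.

## Working session

There is one attempt and no reset: what is moved stays moved. The work goes in short steps, Python scripts to look and compute and a tool call to move; the robot and the scene stay as the last step left them, time stands still between calls to the robot, and variables do not carry over. Pictures are saved under pics/ and viewed, and the job is handed in when it is done.

Besides the shell and the picture viewer there is one more tool, called as a command line: name --argument value ..., lists and objects as JSON in quotes. servo_tool: Moves the arm, as the interface text tells. Its arguments: {"type":"object","properties":{"commands":{"type":"array","items":{"type":"array","items":{"type":"array","items":{"type":"number","minimum":-1,"maximum":1}}}},"grip_force":{"type":"number"}},"required":["commands"]}

```bash
mkdir -p pics; python3 - <<'E'
from station import manip, vision
import cv2,numpy as np,pickle
s=manip.read_state();print(s, manip.tip_extent)
for n in("scene","top","wrist"):
    d=vision.get_image(n);cv2.imwrite(f"pics/{n}0.png",d["img"][:,:,::-1]);pickle.dump(d,open(f"{n}0.pkl","wb"))
    print(n,d["camera_matrix"],d.get("world_from_camera",d.get("mount")))
E
```

```text
{'time_s': 0.0, 'joint_positions': array([ 5.97607723e+01,  8.64886877e+00,  8.23925916e+01, -1.16644076e-03,
        8.90268516e+01, -7.67788791e+00]), 'joint_vel': array([-0.0502472 ,  0.1114479 ,  0.04801027,  0.02269164, -0.03776726,
        0.03490037]), 'tau': array([-9.29051703e-05, -7.13029861e+01, -5.70891702e+01, -6.27164445e-05,
        8.48469848e-03,  6.93625637e-07]), 'tcp_pos': array([0.22050211, 0.53074949, 0.21619977]), 'eef_rot': array([[-9.23469406e-01,  3.83671625e-01, -5.82854536e-04],
       [ 3.83672043e-01,  9.23468831e-01, -1.04028775e-03],
       [ 1.39119104e-04, -1.18429890e-03, -9.99999289e-01]]), 'ft_force': array([ 1.26427157,  0.93338092, -0.40677775]), 'torque': array([0.03149353, 0.01688184, 0.01325915]), 'finger_gap': 0.9991454716347792} 0.011
scene [[588.36397746   0.         315.43198626]
 [  0.         588.36397746 240.52589712]
 [  0.           0.           1.        ]] [[ 0.79171654  0.51475746 -0.3289524   0.9178212 ]
 [ 0.61080997 -0.65840251  0.43979236 -0.38912647]
 [ 0.00980331 -0.54911828 -0.83568715  0.88557989]
 [ 0.          0.          0.          1.        ]]
top [[460.87778114   0.         318.41878801]
 [  0.         460.87778114 240.08601298]
 [  0.           0.           1.        ]] [[-0.00644912 -0.99636288  0.08496716  0.5188089 ]
 [-0.99994277  0.00715088  0.00795753  0.04292573]
 [-0.00853618 -0.08491098 -0.99635198  0.92795535]
 [ 0.          0.          0.          1.        ]]
wrist [[370.32822153   0.         321.06781868]
 [  0.         370.32822153 234.40667782]
 [  0.           0.           1.        ]] [[-5.64434373e-04 -9.60752731e-01 -2.77405606e-01  6.95383384e-02]
 [ 9.99999676e-01 -3.82963317e-04 -7.08353160e-04  6.39327503e-04]
 [ 5.74316062e-04 -2.77405916e-01  9.60752636e-01 -1.56838027e-01]
 [ 0.00000000e+00  0.00000000e+00  0.00000000e+00  1.00000000e+00]]
```

View pics/scene0.png

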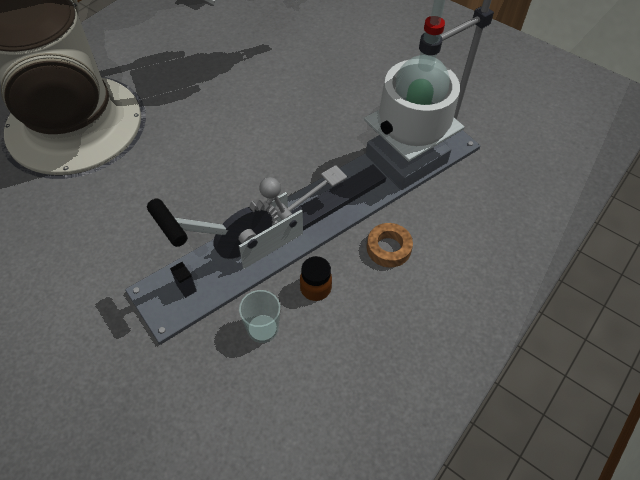

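View pics/top0.png

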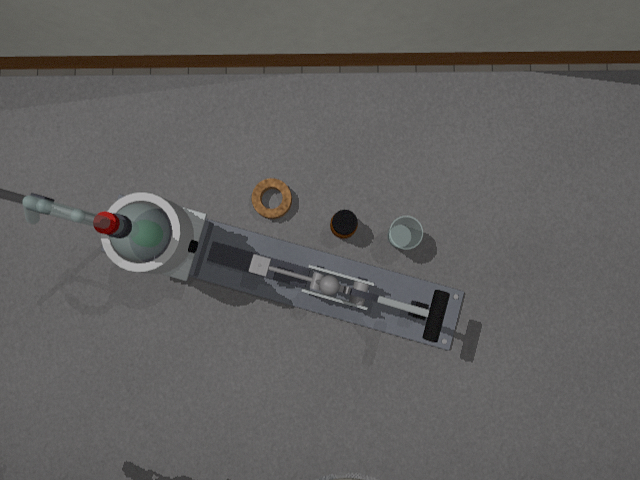

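View pics/wrist0.png

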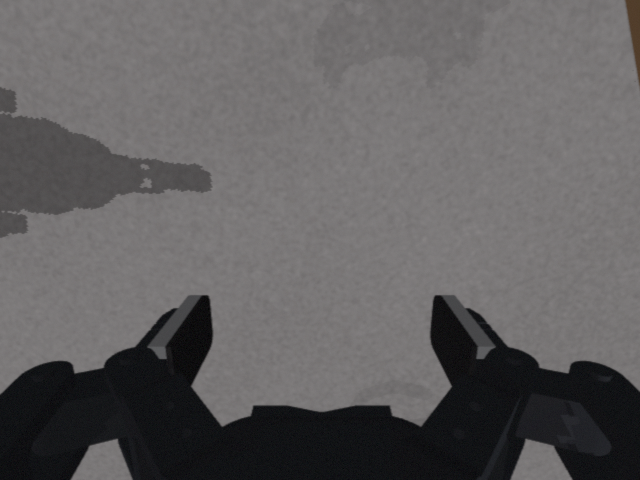

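The top view shows the pad at (260,265), the ball at (329,286), the bar at (436,316), the beaker at (405,232), the jar at (344,224) and the cork ring at (271,198). The mantle is at the left, around (145,232).

```bash
cat > h.py <<'E'
import numpy as np,pickle
def cloud(d):
    K=d["camera_matrix"];z=d["range_z"];v,u=np.mgrid[:480,:640]
    P=np.stack([(u-K[0,2])/K[0,0]*z,(v-K[1,2])/K[1,1]*z,z],-1)
    T=d["world_from_camera"];return P@T[:3,:3].T+T[:3,3]
E
python3 - <<'E'
from h import *
import cv2
d=pickle.load(open("top0.pkl","rb"));P=cloud(d);s=pickle.load(open("scene0.pkl","rb"));Q=cloud(s)
print("table z",np.median(P[400:430,200:400,2]))
for n,(u,v) in dict(pad=(260,265),ball=(329,286),bar=(436,316),bartop=(440,297),barbot=(431,336),beaker=(405,232),jar=(344,224),cork=(260,198),mantle=(110,240),boltA=(456,297),boltB=(445,342)).items():
    print(n,P[v,u].round(4))
for n,(u,v) in dict(pad=(334,176),ball=(270,187),bar=(167,222),neck=(432,44)).items(): print('s',n,Q[v,u].round(4))
# plate: points z 6..18mm
m=(P[...,2]>.006)&(P[...,2]<.018)&(P[...,0]<.6)
m[:, :150]=0
mm=cv2.morphologyEx(m.astype(np.uint8),cv2.MORPH_OPEN,np.ones((5,5)))
n,l,st,c=cv2.connectedComponentsWithStats(mm);k=1+st[1:,4].argmax();pts=P[l==k][:,:2]
print(st[k],cv2.minAreaRect((pts*1000).astype(np.float32)))
# pad region
r=P[250:282,245:276].reshape(-1,3);r=r[(r[:,2]>.08)&(r[:,2]<.13)]
print("pad",len(r),r.mean(0),r.min(0),r.max(0))
r=Q[160:195,315:355].reshape(-1,3);r=r[(r[:,2]>.085)&(r[:,2]<.13)];print("pads",len(r),r.mean(0),r.min(0),r.max(0))
for A,nm,b in((P,'top',(280,350,415,455)),(Q,'scene',(190,250,140,195))):
    r=A[b[0]:b[1],b[2]:b[3]].reshape(-1,3);r=r[(r[:,2]>.14)];q=r[:,:2]-r[:,:2].mean(0)
    print('bar',nm,len(r),r.mean(0),r.max(0),np.linalg.svd(q,full_matrices=False)[2][0])
E
```

```text
table z -0.0010906816406512365
pad [0.5455 0.1558 0.0926]
ball [0.5079 0.0321 0.1676]
bar [ 0.4617 -0.1309  0.2126]
bartop [ 0.4906 -0.1382  0.2111]
barbot [ 0.4313 -0.1229  0.2105]
beaker [ 0.6126 -0.1238  0.0051]
jar [0.6226 0.0014 0.064 ]
cork [0.6806 0.1656 0.024 ]
mantle [0.5816 0.3711 0.2202]
boltA [ 0.4826 -0.2195  0.0136]
boltB [ 0.3958 -0.1948  0.0156]
s pad [0.5494 0.154  0.0931]
s ball [0.517  0.026  0.1641]
s bar [ 0.4703 -0.1375  0.2114]
s neck [0.6039 0.3233 0.2921]
[ 228  240  236  110 4803] ((502.6921081542969, 9.467330932617188), (479.5947570800781, 119.77067565917969), 73.79777526855469)
pad 379 [0.54462577 0.15516197 0.09069265] [0.52553598 0.12900141 0.08195198] [0.56559037 0.17595216 0.09513691]
pads 356 [0.5465096  0.15325365 0.09127152] [0.52624961 0.11840005 0.08506976] [0.56739107 0.17912205 0.09675205]
bar top 937 [ 0.4627326  -0.12766286  0.21366778] [0.5188089  0.04292573 0.92795535] [-0.99990331 -0.01390612]
bar scene 1083 [ 0.47376742 -0.13497179  0.21090527] [ 0.9178212  -0.09188715  0.88557989] [-0.8789943   0.47683227]
```

```bash
cat >> h.py <<'E'
def go(*pts):
    from station import manip
    s=manip.read_state();print(s["time_s"],s["tcp_pos"].round(4),s["ft_force"].round(2),round(s["finger_gap"],3))
    for p in pts: print(p,(s["eef_rot"].T@(np.array(p)-s["tcp_pos"])/.2).round(3),np.linalg.norm(np.array(p)-s["tcp_pos"]))
E
python3 -c "
from h import *
go((.30,.36,.23),(.35,.25,.23),(.38,.16,.23),(.5455,.155,.23))"
```

```text
0.15 [0.2205 0.5308 0.2163] [0.18 0.04 0.36] 0.995
(0.3, 0.36, 0.23) [-0.695 -0.636 -0.068] 0.18889426079194763
(0.35, 0.25, 0.23) [-1.137 -1.048 -0.068] 0.3095282997080614
(0.38, 0.16, 0.23) [-1.448 -1.406 -0.067] 0.4038849132446377
(0.5455, 0.155, 0.23) [-2.221 -1.112 -0.068] 0.49702205726907095
```

servo_tool --commands '[[[-0.14,-0.13,-0.07,0,1],[-0.28,-0.26,-0.07,0,1],[-0.42,-0.38,-0.07,0,1],[-0.56,-0.51,-0.07,0,1],[-0.7,-0.64,-0.07,0,1]]]'

```text
time_s: 0.57
tcp_pos: [0.3009, 0.3574, 0.2306]
eef_rot: [[-0.924, 0.383, -0.0], [0.383, 0.924, -0.0], [0.0, -0.0, -1.0]]
ft_force: [0.6, 0.1, 1.3]
finger_gap: 0.305
```

servo_tool --commands '[[[-0.15,-0.15,0,0,1],[-0.3,-0.3,0,0,1],[-0.45,-0.46,0,0,1],[-0.6,-0.62,0,0,1],[-0.75,-0.77,0,0,1]]]'

```text
time_s: 0.98
tcp_pos: [0.3776, 0.1635, 0.2309]
eef_rot: [[-0.924, 0.383, 0.0], [0.383, 0.924, 0.0], [-0.0, 0.0, -1.0]]
ft_force: [1.4, 0.8, 0.5]
finger_gap: -0.004
```

```bash
python3 -c "
from h import *
go((.5455,.155,.23),(.5455,.155,.13))"
```

```text
0.9833 [0.3776 0.1635 0.2309] [1.38 0.84 0.51] -0.004
(0.5455, 0.155, 0.23) [-0.792  0.282  0.005] 0.16808249219801566
(0.5455, 0.155, 0.13) [-0.791  0.282  0.505] 0.19604854619432963
```

servo_tool --commands '[[[-0.17,0.06,0,0,1],[-0.35,0.12,0,0,1],[-0.53,0.19,0,0,1],[-0.7,0.25,0,0,1],[-0.79,0.28,0,0,1]]]'

```text
time_s: 1.4
tcp_pos: [0.548, 0.1558, 0.2296]
eef_rot: [[-0.923, 0.385, -0.001], [0.385, 0.923, -0.0], [0.001, -0.001, -1.0]]
ft_force: [-0.4, 0.4, -0.0]
finger_gap: 0.001
```

servo_tool --commands '[[[0,0,0.13,0,1],[0,0,0.26,0,1],[0,0,0.39,0,1],[0,0,0.5,0,1],[0,0,0.5,0,1]]]'

```text
time_s: 1.82
tcp_pos: [0.5431, 0.1562, 0.1262]
eef_rot: [[-0.923, 0.384, -0.007], [0.384, 0.923, -0.001], [0.006, -0.003, -1.0]]
ft_force: [-0.6, -0.2, -2.1]
finger_gap: 0.002
```

```bash
python3 -c "
from h import *
go((.5455,.155,.11))
from station import vision
import cv2
for n in('scene','top'):
  d=vision.get_image(n);cv2.imwrite(f'pics/{n}1.png',d['img'][:,:,::-1])
"
```

```text
1.8167 [0.5431 0.1562 0.1262] [-0.6  -0.23 -2.06] 0.002
(0.5455, 0.155, 0.11) [-0.014 -0.001  0.081] 0.016469220454730354
```

View pics/scene1.png

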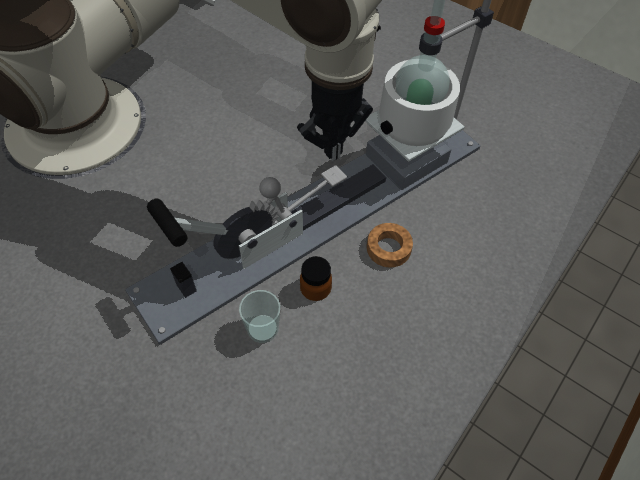

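View pics/top1.png

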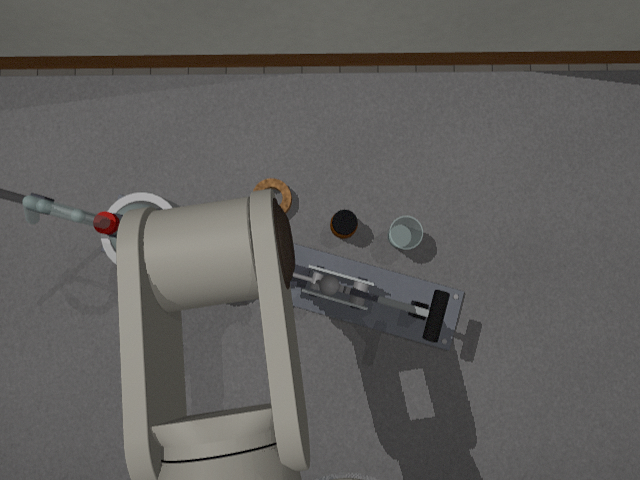

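The closed fingertips, at (338,153) in the scene view, stand above the pad at (334,176). I'll press it down now.

servo_tool --commands '[[[-0.01,0,0.04,0,1],[-0.01,0,0.08,0,1],[-0.01,0,0.12,0,1],[-0.01,0,0.16,0,1],[-0.01,0,0.19,0,1]]]'

```text
time_s: 2.33
tcp_pos: [0.5467, 0.1557, 0.0918]
eef_rot: [[-0.923, 0.384, -0.001], [0.384, 0.923, -0.0], [0.0, -0.0, -1.0]]
ft_force: [0.3, 0.6, 0.4]
finger_gap: 0.001
```

servo_tool --commands '[[[0,0,0.04,0,1],[0,0,0.08,0,1],[0,0,0.12,0,1],[0,0,0.15,0,1],[0,0,0.15,0,1]]]'

```text
time_s: 2.75
tcp_pos: [0.5463, 0.1556, 0.0612]
eef_rot: [[-0.923, 0.384, -0.002], [0.384, 0.923, -0.0], [0.002, -0.001, -1.0]]
ft_force: [-1.0, -0.5, 0.4]
finger_gap: -0.001
```

```bash
python3 -c "
from h import *
go((.5455,.155,.11))
from station import vision
import cv2
for n in('scene',):
  d=vision.get_image(n);cv2.imwrite(f'pics/{n}2.png',d['img'][:,:,::-1])
"
```

```text
2.75 [0.5463 0.1556 0.0612] [-0.97 -0.46  0.41] -0.001
(0.5455, 0.155, 0.11) [ 0.003 -0.005 -0.244] 0.04877820464886464
```

View pics/scene2.png

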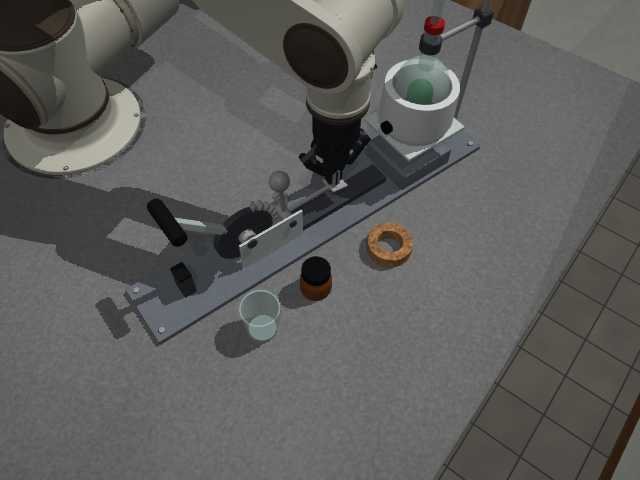

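The fingertips rest on the lowered pad at (338,186), and the ball has tipped to (279,181). I'll go a little further.

servo_tool --commands '[[[0,0,0.02,0,1],[0,0,0.04,0,1],[0,0,0.055,0,1],[0,0,0.055,0,1],[0,0,0.055,0,1]]]'

```text
time_s: 3.22
tcp_pos: [0.5469, 0.1557, 0.0517]
eef_rot: [[-0.923, 0.384, -0.0], [0.384, 0.923, -0.0], [0.0, -0.0, -1.0]]
ft_force: [-0.9, -0.3, -0.4]
finger_gap: -0.0
```

```bash
python3 -c "
from h import *
go((.5455,.155,.11))
from station import vision
import cv2
for n in('scene',):
  d=vision.get_image(n);cv2.imwrite(f'pics/{n}3.png',cv2.resize(d['img'][120:280,140:400,::-1],None,fx=3,fy=3))
"
```

```text
3.2167 [0.5469 0.1557 0.0517] [-0.91 -0.29 -0.4 ] -0.0
(0.5455, 0.155, 0.11) [ 0.005 -0.006 -0.291] 0.058319690857089795
```

View pics/scene3.png

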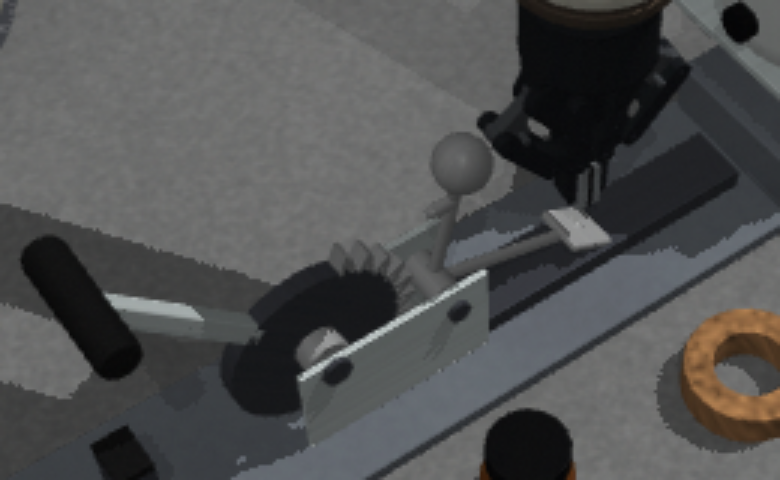

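The pawl has flopped over, with its ball at crop pixel (462,163) near the gripper knuckle. I'll retreat straight up.

servo_tool --commands '[[[0,0,-0.1,0,1],[0,0,-0.25,0,1],[0,0,-0.45,0,1],[0,0,-0.65,0,1],[0,0,-0.85,0,1]]]'

```text
time_s: 3.68
tcp_pos: [0.5465, 0.1557, 0.224]
eef_rot: [[-0.923, 0.384, 0.0], [0.384, 0.923, -0.0], [-0.0, 0.0, -1.0]]
ft_force: [0.8, 0.0, 0.4]
finger_gap: -0.0
```

servo_tool --commands '[[[0,0,-0.15,0,1],[0,0,-0.3,0,1],[0,0,-0.3,0,1]]]'

```text
time_s: 3.93
tcp_pos: [0.5482, 0.156, 0.2884]
eef_rot: [[-0.923, 0.384, 0.008], [0.384, 0.923, 0.001], [-0.007, 0.004, -1.0]]
ft_force: [-0.1, -0.6, 1.0]
finger_gap: 0.001
```

```bash
python3 -c "
from h import *
from station import vision
import cv2
d=vision.get_image('scene');cv2.imwrite(f'pics/scene4.png',cv2.resize(d['img'][120:280,140:400,::-1],None,fx=3,fy=3))
Q=cloud(d);r=Q[170:205,318:360].reshape(-1,3);r=r[(r[:,2]>.027)&(r[:,2]<.06)];print(len(r),r.mean(0),r.max(0))
u=np.array([.274,.962]);
# bar fit: project cloud to arm frame
A=Q[190:250,140:195].reshape(-1,3);A=A[(A[:,2]>.14)&(A[:,2]<.25)&(A[:,0]<.6)]
t=A[:,:2]@u; w=A[:,:2]@np.array([u[1],-u[0]]); print('t',np.percentile(t,[2,50,98]),'w',np.percentile(w,[2,98]),'z',np.percentile(A[:,2],[2,98]))
go((.5455,.155,.30),(.465,-.131,.30))"
```

```text
402 [0.54943156 0.1632268  0.0335928 ] [0.57649657 0.22958521 0.04699677]
t [-0.0133733  -0.00125976  0.03190012] w [0.44560572 0.5219132 ] z [0.16707677 0.21366232]
3.9833 [0.5478 0.1559 0.2852] [ 0.31 -0.29  0.12] -0.004
(0.5455, 0.155, 0.3) [ 0.008 -0.008 -0.074] 0.015021714591850347
(0.465, -0.131, 0.3) [-0.168 -1.483 -0.077] 0.2989808170537795
```

View pics/scene4.png

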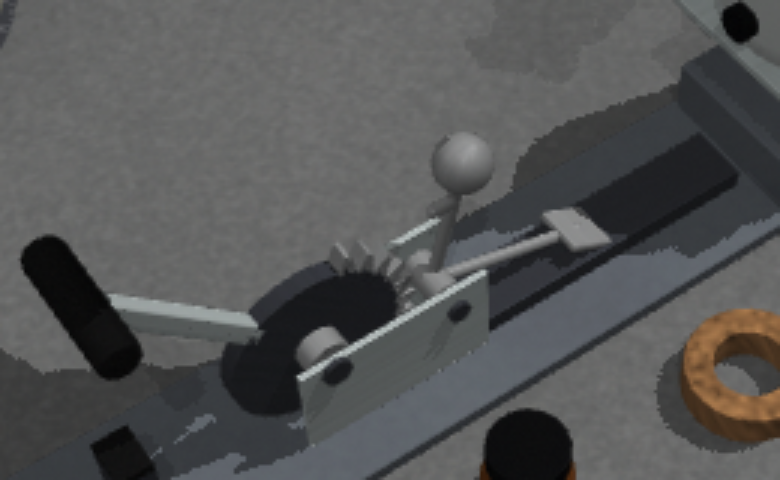

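The pawl stays over with nothing touching it: its pad at crop (577,230) is 34 mm high and the hook is clear. Next I'll move above the bar.

servo_tool --commands '[[[-0.02,-0.15,-0.04,0,1],[-0.04,-0.32,-0.04,0,1],[-0.06,-0.5,-0.04,0,1],[-0.08,-0.7,-0.04,0,1],[-0.1,-0.86,-0.04,0,1]]]'

```text
time_s: 4.4
tcp_pos: [0.4981, -0.0125, 0.2889]
eef_rot: [[-0.924, 0.384, -0.001], [0.384, 0.924, -0.0], [0.001, -0.001, -1.0]]
ft_force: [0.9, -1.0, 0.2]
finger_gap: 0.002
```

servo_tool --commands '[[[-0.02,-0.16,0,0,1],[-0.04,-0.32,0,0,1],[-0.06,-0.48,0,0,1],[-0.07,-0.62,0,0,1],[-0.07,-0.62,0,0,1]]]'

```text
time_s: 4.82
tcp_pos: [0.4633, -0.1342, 0.2888]
eef_rot: [[-0.922, 0.387, -0.002], [0.387, 0.922, -0.001], [0.001, -0.001, -1.0]]
ft_force: [0.1, 0.4, -0.2]
finger_gap: -0.002
```

```bash
cat >> h.py <<'E'
def W(th):
    t=.1135-.17*np.cos(th); z=.075+.17*np.sin(th)+.012+.011
    p=t*np.array([.274,.962])+.4834*np.array([.962,-.274]); return (round(p[0],4),round(p[1],4),round(z,4))
E
python3 -c "
from h import *
go(*[W(a) for a in (.9,.84,.75,.65,.55,.4,.25,.12,0,-.03)])"
```

```text
4.8167 [ 0.4633 -0.1342  0.2888] [ 0.05  0.38 -0.25] -0.002
(np.float64(0.4672), np.float64(-0.1249), np.float64(0.2312)) [-0.     0.051  0.288] 0.0584970655029988
(np.float64(0.465), np.float64(-0.1324), np.float64(0.2246)) [-0.005  0.012  0.321] 0.06426595775841262
(np.float64(0.462), np.float64(-0.1429), np.float64(0.2139)) [-0.011 -0.042  0.375] 0.07542969191042821
(np.float64(0.459), np.float64(-0.1535), np.float64(0.2009)) [-0.018 -0.097  0.44 ] 0.09010893609465849
(np.float64(0.4564), np.float64(-0.1627), np.float64(0.1869)) [-0.024 -0.144  0.51 ] 0.1060461303404273
(np.float64(0.4532), np.float64(-0.1739), np.float64(0.1642)) [-0.031 -0.202  0.623] 0.13117116391241362
(np.float64(0.451), np.float64(-0.1817), np.float64(0.1401)) [-0.036 -0.242  0.744] 0.15659613849208082
(np.float64(0.4499), np.float64(-0.1856), np.float64(0.1184)) [-0.038 -0.262  0.852] 0.17849761605312184
(np.float64(0.4495), np.float64(-0.1868), np.float64(0.098)) [-0.039 -0.268  0.954] 0.1984092633544149
(np.float64(0.4496), np.float64(-0.1867), np.float64(0.0929)) [-0.039 -0.267  0.98 ] 0.20328632657990825
```

Down to contact first, then follow the arc.

servo_tool --commands '[[[0,0,0.1,0,1],[0,0,0.2,0,1],[0,0,0.28,0,1],[-0.01,0,0.32,0,1],[-0.01,-0.04,0.37,0,1]]]'

```text
time_s: 5.23
tcp_pos: [0.4639, -0.1381, 0.2151]
eef_rot: [[-0.924, 0.383, -0.0], [0.383, 0.924, 0.0], [0.0, 0.0, -1.0]]
ft_force: [-0.2, -0.8, 0.6]
finger_gap: 0.0
```

```bash
python3 -c "
from h import *
go(*[W(a) for a in (.75,.65,.55,.4,.25,.12,0,-.03)])
from station import vision
import cv2
d=vision.get_image('scene');cv2.imwrite(f'pics/scene5.png',cv2.resize(d['img'][120:280,100:360,::-1],None,fx=3,fy=3))"
```

```text
5.2333 [ 0.4639 -0.1381  0.2151] [-0.25 -0.8   0.55] 0.0
(np.float64(0.462), np.float64(-0.1429), np.float64(0.2139)) [-0.001 -0.026  0.006] 0.0052918059110656866
(np.float64(0.459), np.float64(-0.1535), np.float64(0.2009)) [-0.007 -0.081  0.071] 0.02148543862448439
(np.float64(0.4564), np.float64(-0.1627), np.float64(0.1869)) [-0.013 -0.128  0.141] 0.03813475537671203
(np.float64(0.4532), np.float64(-0.1739), np.float64(0.1642)) [-0.019 -0.186  0.254] 0.06310752493495883
(np.float64(0.451), np.float64(-0.1817), np.float64(0.1401)) [-0.024 -0.226  0.375] 0.08766892343764483
(np.float64(0.4499), np.float64(-0.1856), np.float64(0.1184)) [-0.027 -0.246  0.483] 0.10860315331313705
(np.float64(0.4495), np.float64(-0.1868), np.float64(0.098)) [-0.027 -0.253  0.585] 0.12759737920883932
(np.float64(0.4496), np.float64(-0.1867), np.float64(0.0929)) [-0.027 -0.252  0.611] 0.1322439142364987
```

View pics/scene5.png

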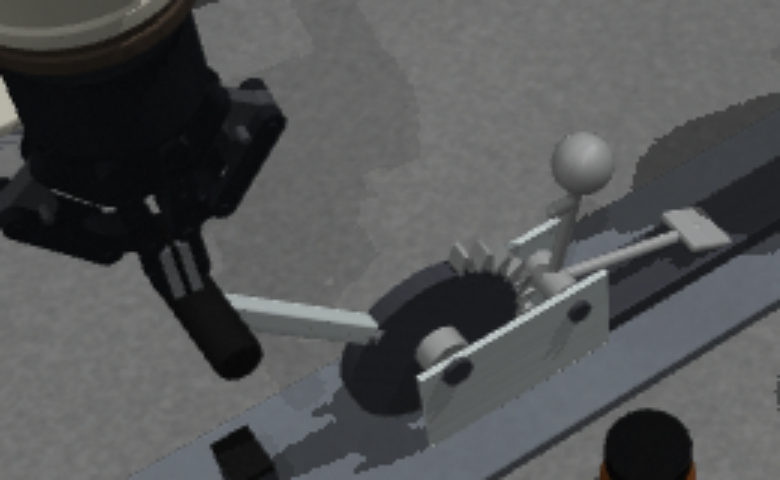

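The fingertips sit on the bar at crop (185,280), and the arm has already moved down slightly. I'll keep pushing.

servo_tool --commands '[[[0,-0.05,0.04,0,1],[-0.01,-0.08,0.07,0,1],[-0.01,-0.13,0.14,0,1],[-0.02,-0.16,0.2,0,1],[-0.02,-0.19,0.26,0,1]]]'

```text
time_s: 5.7
tcp_pos: [0.4526, -0.1764, 0.163]
eef_rot: [[-0.923, 0.384, 0.0], [0.384, 0.923, -0.0], [-0.0, -0.0, -1.0]]
ft_force: [0.2, 1.0, -0.5]
finger_gap: 0.002
```

```bash
python3 -c "
from h import *
go(*[W(a) for a in (.35,.25,.12,0,-.03)])
from station import vision
import cv2
d=vision.get_image('scene');cv2.imwrite(f'pics/scene6.png',cv2.resize(d['img'][120:280,100:360,::-1],None,fx=3,fy=3))"
```

```text
5.7 [ 0.4526 -0.1764  0.163 ] [ 0.15  0.96 -0.49] 0.002
(np.float64(0.4524), np.float64(-0.1769), np.float64(0.1563)) [ 0.    -0.003  0.034] 0.0067663122638557715
(np.float64(0.451), np.float64(-0.1817), np.float64(0.1401)) [-0.003 -0.028  0.115] 0.02360451311505249
(np.float64(0.4499), np.float64(-0.1856), np.float64(0.1184)) [-0.005 -0.048  0.223] 0.04566374846697836
(np.float64(0.4495), np.float64(-0.1868), np.float64(0.098)) [-0.005 -0.054  0.325] 0.06594447779405739
(np.float64(0.4496), np.float64(-0.1867), np.float64(0.0929)) [-0.006 -0.053  0.351] 0.07096088103155886
```

View pics/scene6.png

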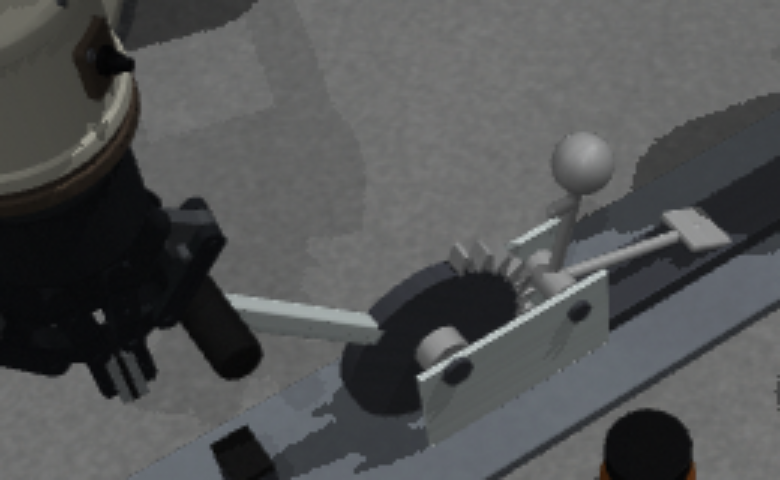

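The bar has not moved; it is at the same pixels, (215,320), as before. The fingers are outboard of it and slid past. I'll measure the bar and fingertip properly.

```bash
python3 -c "
from h import *
from station import vision
u=np.array([.274,.962]);v=np.array([u[1],-u[0]])
d=vision.get_image('scene');Q=cloud(d)
def tw(A): return np.c_[A[...,:2].reshape(-1,2)@u,A[...,:2].reshape(-1,2)@v,A[...,2].ravel()]
from scipy.optimize import least_squares
for nm,A in(('scene4ish',Q[200:248,150:192]),('top0',cloud(pickle.load(open('top0.pkl','rb')))[285:345,420:455]),('scene0',cloud(pickle.load(open('scene0.pkl','rb')))[195:248,145:192])):
  B=tw(A);B=B[(B[:,2]>.18)&(B[:,2]<.225)&(B[:,1]<.53)&(B[:,1]>.44)&(B[:,0]>-.03)&(B[:,0]<.05)]
  f=least_squares(lambda p:np.hypot(B[:,0]-p[0],B[:,2]-p[1])-.012,[.005,.2],loss='soft_l1',f_scale=.002)
  print(nm,len(B),f.x,B[:,0].min(),B[:,0].max(),B[:,2].max())
s=Q[230:256,128:152]
B=tw(s);B=B[(B[:,2]>.1)];print('tip',B[B[:,2]<B[:,2].min()+.01].mean(0),B[:,2].min())
p=np.array([*d['world_from_camera'][:3,3]]);T=np.linalg.inv(d['world_from_camera']);K=d['camera_matrix']
for z in(.163,.152):
  c=T@np.array([.4526,-.1764,z,1]);q=K@c[:3];print('tip px',q[:2]/q[2])
go()"
```

```text
scene4ish 611 [-0.00090399  0.19981955] -0.029879107237915946 0.026566605819340748 0.2248520601180206
top0 889 [-0.00183906  0.1990712 ] -0.014282481299415034 0.020924006489778123 0.2141605904572742
scene0 962 [-0.00118699  0.20015831] -0.013803521427589586 0.026877295991314942 0.21525598526342637
tip [-0.04736083  0.49295144  0.18255293] 0.1760502549650078
tip px [145.60659824 252.45732402]
tip px [147.34883051 256.46392881]
5.8 [ 0.4517 -0.1759  0.1618] [ 0.07 -0.5   0.38] -0.003
```

The bar centre is at t = -1 mm and z = 0.200 m. My path moved outboard too early, so I'll back off outboard, rise, and come down just inboard of the bar's crown.

servo_tool --commands '[[[0,-0.1,0,0,1],[0,-0.2,0,0,1],[0,-0.25,0,0,1],[0,-0.25,-0.15,0,1],[0,-0.25,-0.35,0,1]]]'

```text
time_s: 6.22
tcp_pos: [0.4323, -0.2212, 0.2324]
eef_rot: [[-0.923, 0.385, -0.004], [0.385, 0.923, 0.003], [0.005, 0.001, -1.0]]
ft_force: [0.7, -0.8, 0.8]
finger_gap: -0.004
```

servo_tool --commands '[[[0,0,-0.15,0,1],[0,0,-0.3,0,1],[0,0,-0.3,0,1]]]'

```text
time_s: 6.47
tcp_pos: [0.4347, -0.2221, 0.3001]
eef_rot: [[-0.923, 0.384, 0.007], [0.384, 0.923, -0.005], [-0.008, -0.002, -1.0]]
ft_force: [-0.1, -0.3, 0.5]
finger_gap: -0.001
```

```bash
cat >> h.py <<'E'
def X(t,z,w=.4834):
    p=t*np.array([.274,.962])+w*np.array([.962,-.274]); return (round(p[0],4),round(p[1],4),z)
E
python3 -c "
from h import *
go(X(.002,.26),X(.002,.222))
from station import vision
import cv2
d=vision.get_image('scene');cv2.imwrite(f'pics/scene7.png',cv2.resize(d['img'][80:280,60:320,::-1],None,fx=3,fy=3))"
```

```text
6.4667 [ 0.4347 -0.2221  0.3001] [-0.14 -0.26  0.49] -0.001
(np.float64(0.4656), np.float64(-0.1305), 0.26) [0.034 0.483 0.199] 0.10464612334260419
(np.float64(0.4656), np.float64(-0.1305), 0.222) [0.036 0.483 0.389] 0.12426715122475629
```

View pics/scene7.png

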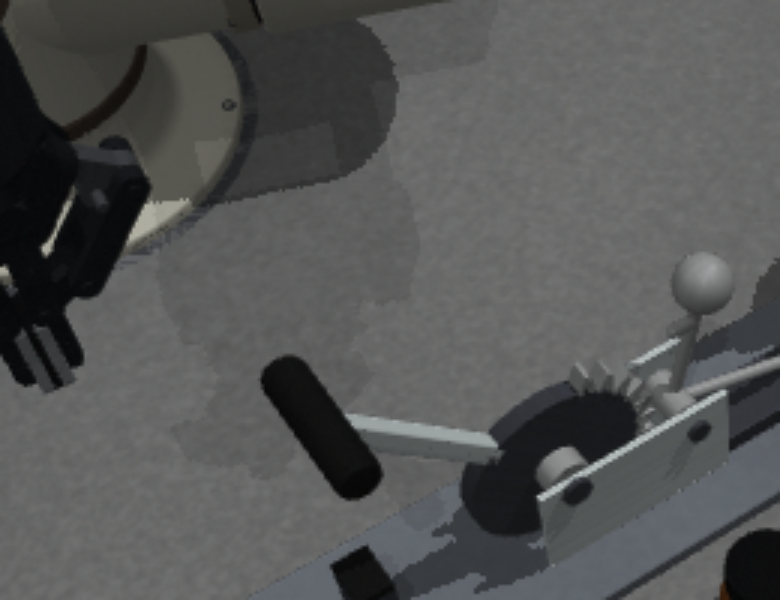

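```bash
python3 -c "
from h import *
from station import vision
d=vision.get_image('scene');Q=cloud(d);T=np.linalg.inv(d['world_from_camera']);K=d['camera_matrix']
for z in(.3001,.289):
  q=K@(T@np.array([.4347,-.2221,z,1]))[:3];print(q[:2]/q[2])
print(Q[200:214:2,68:84:3].round(3).tolist())
go()"
```

```text
[ 82.08410332 210.22698807]
[ 84.95787576 215.51782837]
[[[0.438, -0.232, 0.334], [0.444, -0.231, 0.337], [0.446, -0.229, 0.336], [0.445, -0.225, 0.333], [0.446, -0.223, 0.331], [0.444, -0.219, 0.325]], [[0.438, -0.233, 0.331], [0.444, -0.232, 0.335], [0.446, -0.23, 0.334], [0.446, -0.227, 0.331], [0.447, -0.224, 0.328], [0.445, -0.22, 0.323]], [[0.44, -0.235, 0.331], [0.442, -0.233, 0.33], [0.444, -0.23, 0.329], [0.443, -0.227, 0.325], [0.447, -0.225, 0.326], [0.448, -0.222, 0.324]], [[0.436, -0.235, 0.324], [0.439, -0.233, 0.324], [0.445, -0.232, 0.327], [0.446, -0.229, 0.325], [0.445, -0.225, 0.321], [0.447, -0.223, 0.32]], [[0.437, -0.236, 0.322], [0.44, -0.234, 0.322], [0.443, -0.232, 0.322], [0.444, -0.229, 0.321], [0.447, -0.227, 0.32], [0.447, -0.224, 0.318]], [[0.167, -0.152, 0.001], [0.168, -0.148, -0.003], [0.442, -0.233, 0.319], [0.445, -0.231, 0.319], [0.445, -0.228, 0.315], [0.19, -0.136, 0.003]], [[0.167, -0.154, -0.004], [0.177, -0.153, 0.003], [0.179, -0.149, 0.001], [0.183, -0.145, -0.0], [0.188, -0.142, 0.001], [0.192, -0.138, 0.001]]]
6.5667 [ 0.4339 -0.2216  0.295 ] [-0.15  0.99  0.06] 0.001
```

```bash
python3 -c "
from h import *
from station import vision,manip
import cv2
for i in range(3):
  a=manip.read_state()['tcp_pos'];d=vision.get_image('scene');b=manip.read_state()['tcp_pos'];Q=cloud(d)
  R=Q[195:214,66:88].reshape(-1,3);R=R[R[:,2]>.1];print(a.round(4),b.round(4),R[:,2].min(),R[R[:,2]<R[:,2].min()+.012].mean(0))
cv2.imwrite('pics/s8.png',cv2.resize(d['img'][150:230,40:140,::-1],None,fx=7,fy=7,interpolation=0))
print(manip.read_state()['joint_positions'])
d=vision.get_image('wrist');cv2.imwrite('pics/w8.png',d['img'][:,:,::-1])
K=d['camera_matrix'];z=d['range_z'];v,u=np.mgrid[:480,:640]
P=np.stack([(u-K[0,2])/K[0,0]*z,(v-K[1,2])/K[1,1]*z,z,np.ones_like(z)],-1)@d['mount'].T
m=(z>0)&(z<.25);p=P[m];print(len(p),p[:,:3].max(0),p[p[:,2]>p[:,2].max()-.006][:,:3].mean(0))
"
```

```text
[ 0.4339 -0.2216  0.295 ] [ 0.4336 -0.2214  0.2938] 0.3117577193290143 [ 0.44313998 -0.22697082  0.3192103 ]
[ 0.4336 -0.2214  0.2938] [ 0.4334 -0.2213  0.2931] 0.30848013608120106 [ 0.4430272  -0.22692956  0.3165752 ]
[ 0.4334 -0.2213  0.2931] [ 0.4333 -0.2213  0.2929] 0.31012448075430454 [ 0.44273284 -0.22676236  0.31719587]
[-3.61316003e+01 -2.81999934e+00  8.56654787e+01 -2.53413172e-03
  9.72386964e+01 -1.03571031e+02]
73226 [0.04764407 0.102964   0.0967184 ] [0.04170144 0.08276145 0.09298125]
```

View pics/s8.png

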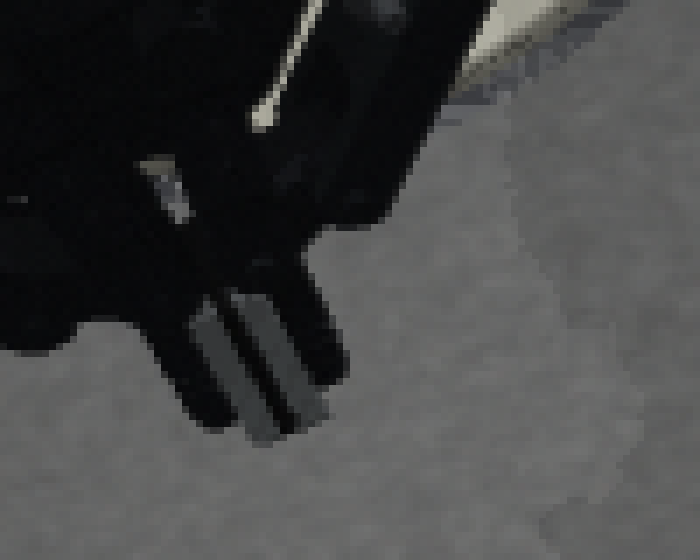

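View pics/w8.png

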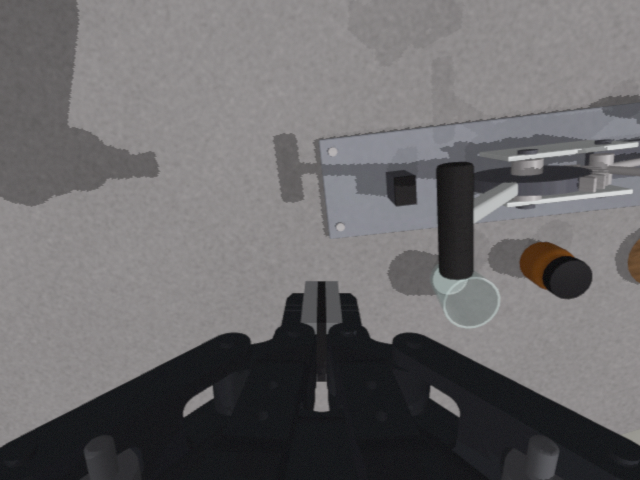

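```bash
python3 -c "
from h import *
from station import vision,manip
s=manip.read_state();d=vision.get_image('wrist')
K=d['camera_matrix'];z=d['range_z'];v,u=np.mgrid[:480,:640]
P=np.stack([(u-K[0,2])/K[0,0]*z,(v-K[1,2])/K[1,1]*z,z,np.ones_like(z)],-1)@d['mount'].T
for px in((312,284),(332,284),(321,284),(312,310),(332,320)): print(px,z[px[1],px[0]],P[px[1],px[0],:3].round(4))
# bar & ground in world through wrist
W=P[...,:3]@s['eef_rot'].T+s['tcp_pos']
print(s['tcp_pos'],'bench',W[100,200],W[50,250],'bar',W[210,455],'bolts',W[152,332],W[227,340])
"
```

```text
(312, 284) 0.14480835 [ 0.0107 -0.003  -0.0231]
(332, 284) 0.14585441 [ 0.0103  0.0048 -0.0221]
(321, 284) 0.14625005 [ 0.0102  0.0005 -0.0218]
(312, 310) 0.12663186 [ 0.0096 -0.0026 -0.0423]
(332, 320) 0.11779666 [ 0.0107  0.004  -0.0512]
[ 0.43331074 -0.22130621  0.29287816] bench [ 0.28758214 -0.31057593 -0.00084427] [ 0.26292592 -0.23486964  0.00100809] bar [ 0.45124817 -0.13273316  0.21100866] bolts [ 0.39868439 -0.1928331   0.01499054] [ 0.48497124 -0.21741746  0.01489517]
```

Both cameras put the closed fingertips about 20 mm above the TCP, not 11 mm ahead of it. That explains the miss. Contact should come near TCP z = 0.19.

```bash
python3 -c "
from h import *
go(X(.003,.27),X(.003,.205))"
```

```text
6.8167 [ 0.4333 -0.2213  0.2929] [-0.54  0.7  -1.02] -0.001
(np.float64(0.4659), np.float64(-0.1296), 0.27) [0.025 0.486 0.115] 0.10001045879020239
(np.float64(0.4659), np.float64(-0.1296), 0.205) [0.025 0.486 0.44 ] 0.13117835501675457
```

servo_tool --commands '[[[0.01,0.17,0,0,1],[0.02,0.34,0,0,1],[0.03,0.48,0.02,0,1],[0.03,0.48,0.15,0,1],[0.03,0.48,0.28,0,1]]]'

```text
time_s: 7.23
tcp_pos: [0.4654, -0.1292, 0.2374]
eef_rot: [[-0.924, 0.381, 0.001], [0.381, 0.924, -0.001], [-0.002, -0.0, -1.0]]
ft_force: [-1.0, 0.7, -0.8]
finger_gap: 0.002
```

servo_tool --commands '[[[0,0,0.08,0,1],[0,0,0.13,0,1],[0,0,0.16,0,1],[0,0,0.16,0,1],[0,0,0.16,0,1]]]'

```text
time_s: 7.65
tcp_pos: [0.4649, -0.1308, 0.2064]
eef_rot: [[-0.923, 0.384, 0.0], [0.384, 0.923, -0.0], [-0.001, -0.0, -1.0]]
ft_force: [0.7, -0.3, 0.3]
finger_gap: 0.002
```

```bash
python3 -c "
from h import *
go(X(.003,.205))
from station import vision
import cv2
d=vision.get_image('scene');cv2.imwrite(f'pics/scene9.png',cv2.resize(d['img'][120:280,100:360,::-1],None,fx=3,fy=3))"
```

```text
7.65 [ 0.4649 -0.1308  0.2064] [ 0.72 -0.3   0.35] 0.002
(np.float64(0.4659), np.float64(-0.1296), 0.205) [-0.002  0.007  0.007] 0.0021114824350154993
```

View pics/scene9.png

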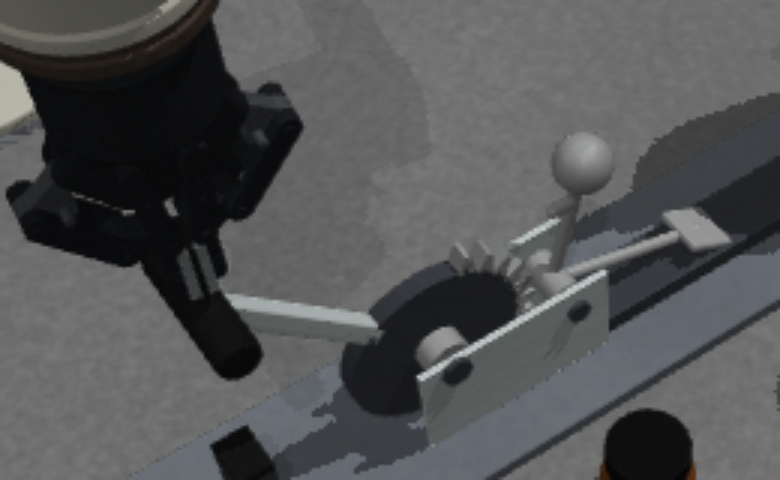

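The fingertips are now over the bar at crop (203,290) and the force is still about zero, so I'll descend slowly.

servo_tool --commands '[[[0,0.01,0.03,0,1],[0,0.01,0.06,0,1],[0,0,0.09,0,1],[0,-0.01,0.12,0,1],[0,-0.02,0.14,0,1]]]'

```text
time_s: 8.12
tcp_pos: [0.4637, -0.135, 0.1784]
eef_rot: [[-0.923, 0.384, 0.002], [0.384, 0.923, -0.002], [-0.002, -0.001, -1.0]]
ft_force: [1.8, 0.8, 5.3]
finger_gap: 0.004
```

```bash
cat >> h.py <<'E'
def bar(n):
    from station import vision
    import cv2
    from scipy.optimize import least_squares
    d=vision.get_image('scene');cv2.imwrite(f'pics/{n}.png',cv2.resize(d['img'][120:300,80:340,::-1],None,fx=3,fy=3))
E
python3 -c "
from h import *
go(X(.003,.205));bar('b1')"
```

```text
8.1167 [ 0.4637 -0.135   0.1784] [1.8  0.76 5.34] 0.004
(np.float64(0.4659), np.float64(-0.1296), 0.205) [-0.     0.029 -0.133] 0.02726919796641159
```

View pics/b1.png

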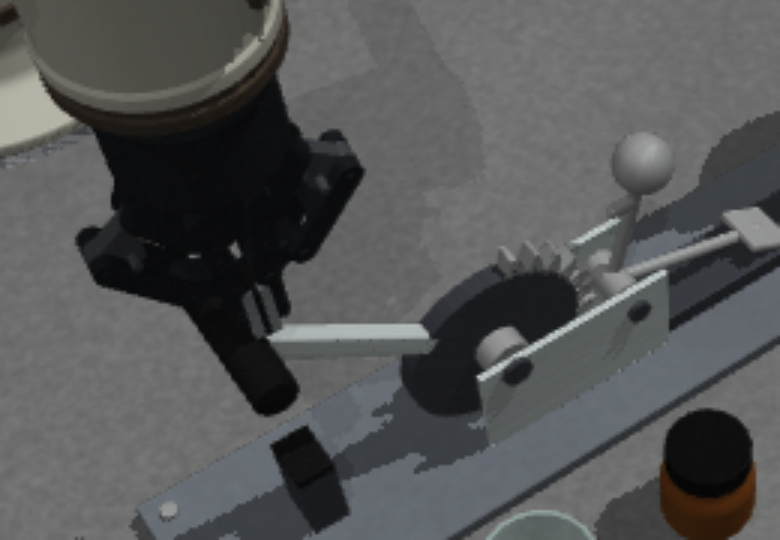

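Contact at 5.3 N, and the arm is moving down. I'll follow the bar's arc with the tool slightly inboard.

```bash
python3 -c "
from h import *
go(X(-.012,.175),X(-.021,.165),X(-.029,.154),X(-.035,.143),X(-.044,.119),X(-.05,.094),X(-.052,.069))"
```

```text
8.1667 [ 0.4632 -0.1348  0.1774] [1.4  0.55 2.79] -0.003
(np.float64(0.4617), np.float64(-0.144), 0.175) [-0.011 -0.045  0.012] 0.009594986084934521
(np.float64(0.4593), np.float64(-0.1527), 0.165) [-0.016 -0.09   0.062] 0.022084510322651612
(np.float64(0.4571), np.float64(-0.1603), 0.154) [-0.021 -0.129  0.117] 0.03510375368344093
(np.float64(0.4554), np.float64(-0.1661), 0.143) [-0.024 -0.159  0.172] 0.04711817376975336
(np.float64(0.453), np.float64(-0.1748), 0.119) [-0.029 -0.204  0.292] 0.07147551537552783
(np.float64(0.4513), np.float64(-0.1806), 0.094) [-0.033 -0.234  0.417] 0.09584843887881388
(np.float64(0.4508), np.float64(-0.1825), 0.069) [-0.034 -0.244  0.542] 0.11903711541598651
```

servo_tool --commands '[[[-0.01,-0.05,0.01,0,1],[-0.02,-0.09,0.06,0,1],[-0.02,-0.11,0.09,0,1],[-0.02,-0.13,0.12,0,1],[-0.02,-0.13,0.12,0,1]]]'

```text
time_s: 8.58
tcp_pos: [0.4567, -0.1606, 0.153]
eef_rot: [[-0.923, 0.384, -0.0], [0.384, 0.923, -0.0], [0.0, -0.001, -1.0]]
ft_force: [-0.1, -0.1, 0.2]
finger_gap: 0.001
```

```bash
python3 -c "
from h import *
go(X(-.035,.143),X(-.044,.119),X(-.05,.094),X(-.052,.069));bar('b2')"
```

```text
8.5833 [ 0.4567 -0.1606  0.153 ] [-0.1  -0.12  0.21] 0.001
(np.float64(0.4554), np.float64(-0.1661), 0.143) [-0.005 -0.028  0.05 ] 0.011443952167775445
(np.float64(0.453), np.float64(-0.1748), 0.119) [-0.01  -0.072  0.17 ] 0.03699144898395396
(np.float64(0.4513), np.float64(-0.1806), 0.094) [-0.014 -0.102  0.295] 0.06249315217000913
(np.float64(0.4508), np.float64(-0.1825), 0.069) [-0.015 -0.112  0.42 ] 0.08697225512176364
```

View pics/b2.png

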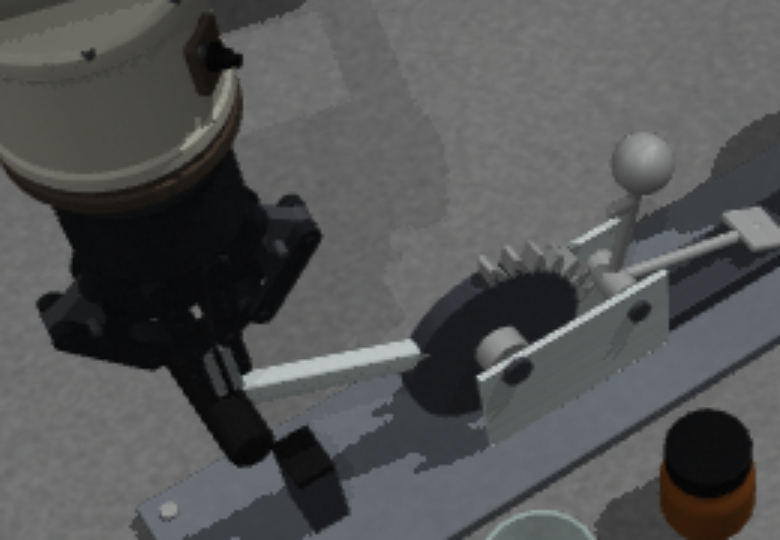

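The arm is following: the bar is at crop (225,400) and the wheel has turned. I'll carry on down.

servo_tool --commands '[[[0,-0.03,0.05,0,1],[-0.01,-0.05,0.11,0,1],[-0.01,-0.07,0.17,0,1],[-0.01,-0.09,0.23,0,1],[-0.01,-0.1,0.29,0,1]]]'

```text
time_s: 9.05
tcp_pos: [0.4513, -0.1797, 0.0956]
eef_rot: [[-0.923, 0.384, 0.001], [0.384, 0.923, -0.001], [-0.001, -0.001, -1.0]]
ft_force: [0.9, -3.2, 4.7]
finger_gap: 0.001
```

```bash
python3 -c "
from h import *
go(X(-.052,.069),X(-.053,.064));bar('b3')"
```

```text
9.05 [ 0.4513 -0.1797  0.0956] [ 0.91 -3.16  4.69] 0.001
(np.float64(0.4508), np.float64(-0.1825), 0.069) [-0.003 -0.014  0.133] 0.02670211037373765
(np.float64(0.4505), np.float64(-0.1834), 0.064) [-0.003 -0.018  0.158] 0.03177635430826674
```

View pics/b3.png

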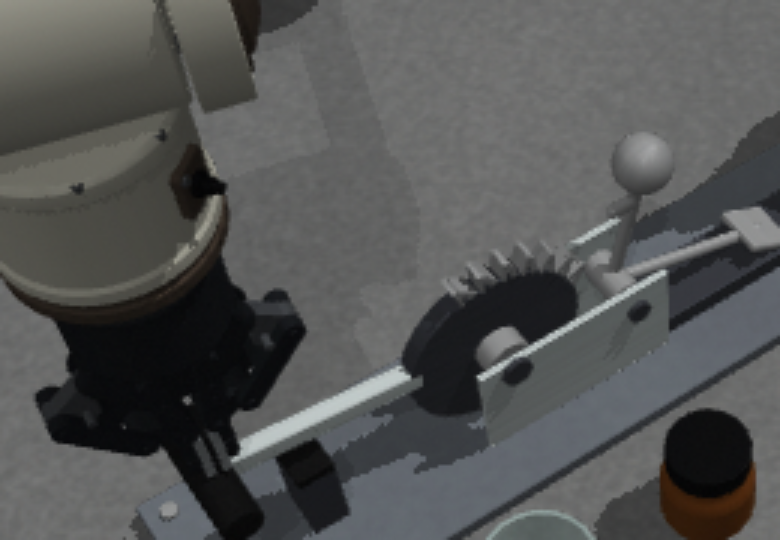

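Nearly level. The rest goes in slowly, watching the force.

servo_tool --commands '[[[0,-0.01,0.03,0,1],[0,-0.01,0.06,0,1],[0,-0.01,0.09,0,1],[0,-0.01,0.11,0,1],[0,-0.01,0.12,0,1]]]'

```text
time_s: 9.52
tcp_pos: [0.4506, -0.1811, 0.0718]
eef_rot: [[-0.924, 0.384, 0.0], [0.384, 0.924, -0.001], [-0.001, -0.001, -1.0]]
ft_force: [-4.7, -1.9, 24.6]
finger_gap: 0.001
```

servo_tool --commands '[[[0,0,0.01,0,1],[0,0,0.02,0,1],[0,0,0.02,0,1]]]'

```text
time_s: 9.77
tcp_pos: [0.4509, -0.1815, 0.0709]
eef_rot: [[-0.924, 0.383, 0.002], [0.383, 0.924, -0.002], [-0.002, -0.001, -1.0]]
ft_force: [-19.7, 5.5, 51.6]
finger_gap: -0.001
```

```bash
python3 -c "
from h import *
go(X(-.052,.069),X(-.053,.064));bar('b4')"
```

```text
9.7667 [ 0.4509 -0.1815  0.0709] [-19.67   5.48  51.6 ] -0.001
(np.float64(0.4508), np.float64(-0.1825), 0.069) [-0.001 -0.005  0.009] 0.0021393936113336546
(np.float64(0.4505), np.float64(-0.1834), 0.064) [-0.002 -0.01   0.034] 0.00714840046497043
```

View pics/b4.png

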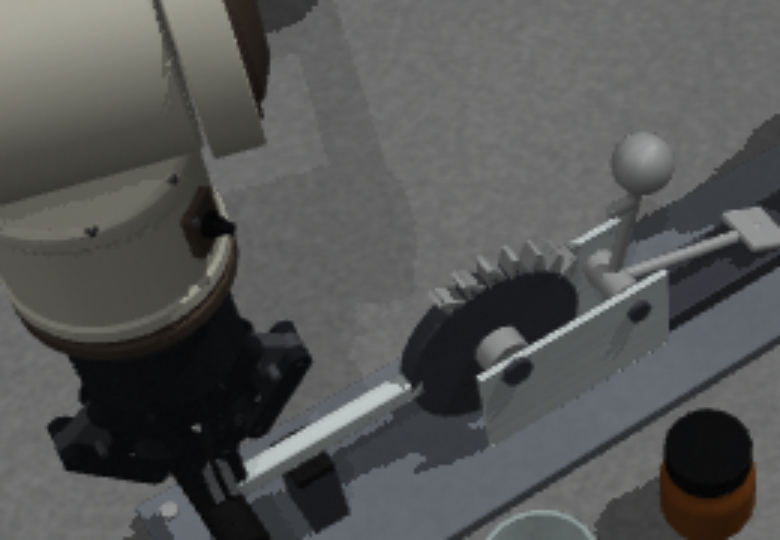

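The arm is on its stop: force rose to 52 N and it stopped moving. I'll rise straight up.

servo_tool --commands '[[[0,0,-0.04,0,1],[0,0,-0.2,0,1],[0,0,-0.4,0,1],[0,0,-0.6,0,1],[0,0,-0.8,0,1]]]'

```text
time_s: 10.23
tcp_pos: [0.4499, -0.1804, 0.2296]
eef_rot: [[-0.924, 0.383, -0.0], [0.383, 0.924, 0.0], [0.001, 0.0, -1.0]]
ft_force: [0.3, -0.5, -0.6]
finger_gap: 0.004
```

servo_tool --commands '[[[0,-0.1,-0.1,0,1],[0,-0.2,-0.2,0,1],[0,-0.3,-0.2,0,1],[0,-0.4,-0.2,0,1],[0,-0.4,-0.2,0,1]]]'

```text
time_s: 10.65
tcp_pos: [0.4188, -0.2569, 0.2677]
eef_rot: [[-0.923, 0.385, -0.0], [0.385, 0.923, -0.0], [0.0, -0.001, -1.0]]
ft_force: [-0.4, 0.8, -0.2]
finger_gap: -0.001
```

```bash
python3 -c "
from h import *
from station import vision
import cv2
go()
d=vision.get_image('scene');cv2.imwrite('pics/f.png',d['img'][:,:,::-1]);Q=cloud(d)
t=vision.get_image('top');cv2.imwrite('pics/ft.png',t['img'][:,:,::-1]);P=cloud(t)
u=np.array([.274,.962]);v=np.array([u[1],-u[0]])
for A in(Q,P):
  a=A.reshape(-1,3);tt=a[:,:2]@u;w=a[:,:2]@v
  m=(abs(w-.4834)<.035)&(abs(tt+.0565)<.02)&(a[:,2]<.2)&(a[:,2]>.05);print('bar top',m.sum(),np.percentile(a[m,2],[50,90,97]) if m.any() else 0)
  m=(abs(w-.483)<.012)&(abs(tt-.30)<.01)&(a[:,2]<.2)&(a[:,2]>.02);print('pad',m.sum(),np.median(a[m,2]) if m.any() else 0)
"
```

```text
10.65 [ 0.4188 -0.2569  0.2677] [-0.41  0.79 -0.24] -0.001
bar top 663 [0.08468376 0.08739973 0.08867688]
pad 86 0.03521801694579457
bar top 542 [0.08339017 0.0864792  0.08756895]
pad 117 0.03383376322622689
```

View pics/f.png

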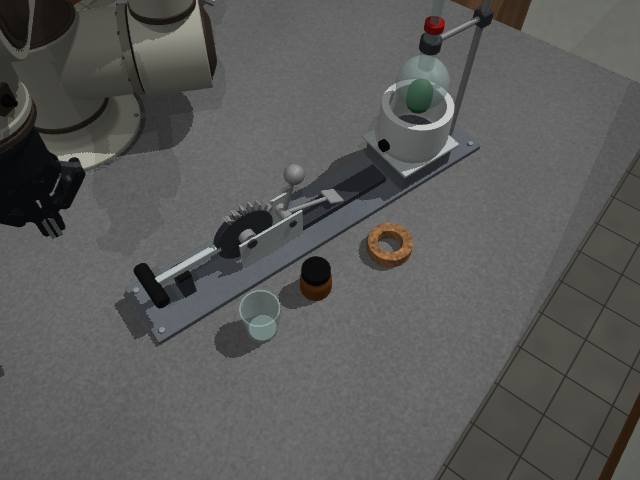

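View pics/ft.png

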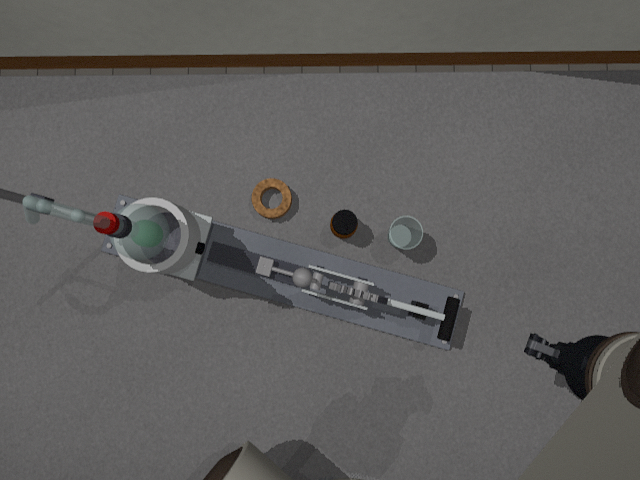

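The arm lies level with its bar at (152,284) in the scene view, and the bar top measures 87 mm. The pawl is over, with its pad at 34–35 mm. The mantle is down, the beaker, jar and cork ring are at their original pixels, and the gripper is clear. I'll hand in.

```bash
python3 -c "
from station import manip
print(manip.hand_in())"
```

```text
the job is handed in; nothing more can be done
None
```

I pressed the pawl's tail pad down until the pawl flopped over and stayed there. I then pushed the arm down by its cross-bar until it lay on its stop, raised the gripper clear and handed the job in at about 11 s. `hand_in()` reports no verdict.

**Last checks before hand-in:**
- **Arm:** the bar top measured about 87–88 mm above the bench, which is level on the stop.
- **Pawl:** the pad was at 34–35 mm, so the pawl is fully over with the hook clear.
- **Mantle and loose things:** the mantle has sunk, and the beaker, jar and cork ring are at their original image positions.
- **Contact:** the gripper was clear and the force was close to zero.

**What went wrong or disagreed:**
- **First push missed:** the fingers slid past the outboard side of the bar without moving it. The scene and wrist cameras both put the shut fingertips about 20 mm behind the TCP, while `manip.tip_extent` says 11 mm ahead. I used the camera value for the second push, and it worked.
- **Force at the stop:** the wrist force briefly reached about 52 N in z when the arm seated, under the 120 N limit. The fingertips were doing the pushing, so I don't expect it to count against the 40 N limit on the arm and gripper body, though I could not measure that separately.

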